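# Empty the drop-bottom parts hopper and latch it again

### The arm

A 6-joint arm with a two-finger parallel gripper is mounted at the origin on the work surface. World frame = base frame: x ahead of the robot, y to its left, z up, the work surface at z = 0. Lengths are in m, angles in rad, forces in N, time in s.
With the tool pointing down it reaches from about 0.325 to 0.85 m from the base axis. Payload 4.4 kg.
Tool frame: the origin (TCP) lies on the centre line of the jaws, within the pads' length; the fingertips stand 25 mm ahead of it and the grasp point (between the pads) lies 6 mm ahead of it; y points along the fingers, x is the direction in which the jaws open and shut, and the axes are right-handed (so a half turn about y gives the same grasp; the last joint's range is limited). The gripper opens to 94 mm and grips with 3 to 60 N. Pads are 16 mm wide; open, the fingers measure 119 mm over their backs; the gripper's body (75 mm by 177 mm) begins 78 mm behind the grasp point.
Start: joints at [1.139, 0.207, 1.542, -0, 1.393, -0.15], TCP at [0.159, 0.552, 0.23] pointing down, gripper open.
Joint ranges: [-2.73, 2.73], [-0.86, 2.22], [0.23, 2.46], [-1.11, 4.25], [0.08, 2.63], [-2.82, 2.82]. Speed limits (rad/s): [2.79, 2.79, 3.14, 3.14, 3.14, 3.14].

### API

Orientations are given as a unit quaternion [x, y, z, w].
In Python, from cell import bot gives the robot as it stands.
- The arm moves only by the tool carry_out, never from a script. Its argument "motion" is a list of rows, each an object of numbers: "claw": the opening, from 0 (shut) to 1 (fully open); "tx", "ty", "tz": the shift along the tool's x, y, z in m; "yaw": the turn about the tool's y in rad. A call has 1 to 12 rows; each row shifts and turns the commanded pose from where the row before left it, along the tool's axes as they then stand; what a row does not reach is not made up. A row lasts 1/10 s, in which the tool goes at most 50 mm and 8.59 degrees, less where a joint would pass 70% of its speed; a pose out of reach is approached as far as the arm can. A call with a gripper value outside its range is refused whole. The fingers move at their own pace and stop on an object; "squeeze" is the grip in N (left out, the last holds). Time passes only in rows, so rows that do not move let the fingers close. It gives the time, the measured TCP pose, the force and the opening at its end, in the units of the state.
- bot.state(): the state, without advancing time (a new reading comes with each control period).
- bot.read_camera(name): name is "scene" or "top" or "wrist"; returns (picture, depth): 384x512x3 uint8, red, green, blue; 384x512 float32, m along the optical axis (not along the pixel's ray), 0 where there is no reading.
- bot.camera_params(name): a dict with "K" (3x3 intrinsics, pixels), "k1" (the pictures are not rectified: a ray, as slopes to the right and down, at radius r is drawn at 1 + k1 r^2 times it, then the intrinsics apply), "R" (3x3) and "t" (3): a world point X has camera coordinates R X + t. Camera axes: x right, y down, z forward; pixel columns grow to the right and rows downward; lengths in m; the calibration is good to about 2 mm. A picture is of the moment at which its call begins: read the wrist's pose just before it. camera_params takes no time and is no camera call; for the wrist camera it gives the pose at the moment of the call.
- bot.hand_in(): hands the job in, once; it reports no verdict.
Trained networks look in the newest picture that a camera, given by its name, has taken for a name from the list of things; names that differ only in an ending like _2 or _b are one class to them, and where a whole thing is asked for, a point or a joint stands for the part that bears it (a point fixed in the world has none). Each returns a list of dicts, best first, with "confidence" (0 to 1); they miss things now and then, are a little off and sometimes report something else, mostly with a low value. They report only what shows in the picture. A call takes as long as a camera call. They do not tell look-alikes from the thing itself.
- bot.boxes_of(camera, label): "xyz" ([x, y, z] in m, in world coordinates, good to about 4 mm: the middle of the surface that is visible of it).
- bot.cut_out(camera, label): "pixels" (384x512 bool, what is visible of it).
- bot.pinpoint(camera, label): "xyz" ([x, y, z] in m, in world coordinates, good to about 4 mm: a listed point, or the origin of a listed thing).
The state is a dict: "clock": time; "joints": joint angles; "dq": joint speeds; "joint_efforts": joint torques, N m; "position": TCP position; "tcp_rot": TCP orientation; "ft_force": force on the tool from outside, world axes, zero at the start; "moment": the same for the moment, N m; "opening": finger opening in m.
Only numpy, scipy, OpenCV 4.12 (cv2) and the standard library are available. Lean on these libraries where they do the work, as an engineer would, in place of code of your own. Each camera call takes 0.05 s, during which the arm holds its last target.

### The job

Draw back the slide bolt, swing the hopper's trap-door bottom open with its handle so that all three steel parts drop into the carton underneath, then swing the trap fully shut again and push the bolt fully home over the handle to latch it. Leave the carton standing where it is under the hopper and do not disturb the bottle, jar and mug.

Things in the scene. Friction and masses are not known exactly. Their poses are not given: they have to be found in the camera images.
- stand: Fixed stand with the hopper; origin on the desk, z up; offsets below are in its frame, in mm. Hopper: open-topped grey box 124 x 128 (x, y), centre x +65, y +160, floor 200 and rim 257 above the desk, on four 14 mm legs 238 tall at x -33 and +163, y +102 and +218. Bolt post 70 x 30, 203 tall, at x -60, y 0.
- trap_hinge (a point): Middle of the trap's hinge line, at x +65, y +95, z 197 mm of the stand; hinge line along the stand's x. The trap is the hopper's whole floor (112 x 126 mm), reaching from the hinge to +y.
- handle_mid (a point): Middle of the trap's handle, a round bar 12 mm thick parallel to the hinge, 95 mm from it on the -y side, rigid with the trap. Shut: level with the hinge, 197 mm up. Raised in an arc about the hinge (up and over to the hopper) it swings the floor down. Two 8 mm side arms, 45 mm either side, leave 80 mm free; its -x end goes 33 mm past the arm, under the bolt. Axes: the stand's when shut.
- trap (a joint): Trap angle in rad: 0 shut, grows as the handle rises and the floor drops, stop at 1.35. A stiff hinge (about 0.4 N m of friction, 4 to 5 N at the handle): it stays where it is left. The parts slide off from about 0.6 to 1.0 rad.
- knob_mid (a point): On the axis of the bolt's upright knob, 20 mm below its top: black cylinder 18 mm across, 40 mm tall, top 255.5 mm above the desk, standing on the bolt, a flat steel bar 85 x 24 x 10 mm (x, y, z) whose top is 215.5 mm up; axes equal the stand's. Bolt home: knob at x -50, y 0 mm of the stand.
- bolt (a joint): Bolt position in m: 0 fully home (covers the last 20 mm of the handle bar, 2.5 mm above it, and keeps it down), grows as drawn to the stand's -x, stop at 0.035; clear of the bar above 0.027. About 2 N of friction; stays where left. The trap must be shut before the bolt can go home, and the bolt clear before the handle can go up or down past it.
- carton: Open cardboard carton 164 x 230 x 60 mm (x, y, z), walls 5 mm, 0.5 kg, loose on the desk between the legs under the hopper; origin at the centre of its underside, z up.
- spacer_mid (a point): Steel ring 40 mm across, 20 mm bore, 18 mm high; origin at its centre, half-way up, z along its axis; starts standing in the hopper
- hub_mid (a point): Flanged steel hub, flange 42 mm across, neck 26 mm across, 26 mm high; origin at its centre, half-way up, z along its axis; starts standing in the hopper
- slug_mid (a point): Plain steel cylinder 34 mm across, 30 mm high; origin at its centre, half-way up, z along its axis; starts standing in the hopper
- bottle_mid (a point): Bystander: grey oil bottle 64 mm across, 170 mm tall, standing on the desk; point half-way up.
- jar_mid (a point): Bystander: glass jar 70 mm across, 90 mm tall, standing on the desk; point half-way up.
- mug_mid (a point): Bystander: white mug 80 mm across, 95 mm tall, standing on the desk; point half-way up.
Mind the look-alikes: they are no part of the job. Leave any red look-alike of the part that bears slug_mid alone.

How it is judged:
On the way, in this order (a step that is already met when the one before it is completed fails the run):
1. with the trap swung open, all three parts lie in the carton (value of joint trap above 0.4 rad and x of spacer_mid in the frame of carton between -0.082 and 0.082 m and y of spacer_mid in the frame of carton between -0.115 and 0.115 m and z of each of spacer_mid, hub_mid, slug_mid in the frame of carton below 0.06 m and x of hub_mid in the frame of carton between -0.082 and 0.082 m and y of hub_mid in the frame of carton between -0.115 and 0.115 m and x of slug_mid in the frame of carton between -0.082 and 0.082 m and y of slug_mid in the frame of carton between -0.115 and 0.115 m), for 0.2 s.
2. the trap is swung shut (value of joint trap below 0.06 rad), for 0.2 s.
At the end, for the whole second after the job is handed in: The trap is shut (within 0.06 rad), the bolt is home over the handle (within 8 mm of its stop), all three parts lie in the carton, which stands upright (within 0.1 rad) and still, at its place under the hopper (its centre within 150 mm of the hinge middle, seen from above) (value of joint trap below 0.06 rad and value of joint bolt below 0.008 m and x of spacer_mid in the frame of carton between -0.082 and 0.082 m and y of spacer_mid in the frame of carton between -0.115 and 0.115 m and z of each of spacer_mid, hub_mid, slug_mid in the frame of carton below 0.06 m and x of hub_mid in the frame of carton between -0.082 and 0.082 m and y of hub_mid in the frame of carton between -0.115 and 0.115 m and x of slug_mid in the frame of carton between -0.082 and 0.082 m and y of slug_mid in the frame of carton between -0.115 and 0.115 m and horizontal distance between carton and trap_hinge below 0.15 m and angle between carton's own z axis and vertical below 0.1 rad and linear speed of carton below 0.05 m/s); the robot touches nothing.
It fails at once if the oil bottle is moved by more than 30 mm or tipped (distance of bottle_mid from where it was at the start of the episode above 0.03 m or angle between bottle_mid's own z axis and vertical above 0.4 rad).
It fails at once if the jar is moved by more than 30 mm or tipped (distance of jar_mid from where it was at the start of the episode above 0.03 m or angle between jar_mid's own z axis and vertical above 0.4 rad).
It fails at once if the mug is moved by more than 30 mm or tipped (distance of mug_mid from where it was at the start of the episode above 0.03 m or angle between mug_mid's own z axis and vertical above 0.4 rad).
It fails at once if the carton is moved by more than 40 mm (distance of carton from where it was at the start of the episode above 0.04 m).
It also fails if it takes over 61 s, if anything falls off the work surface, if the arm or the gripper's body presses on something with over 40 N, if the wrist force passes 120 N, or if a joint passes its speed limit or range.

## Working session

There is one attempt and no reset: what is moved stays moved. The work goes in short steps, Python scripts to look and compute and a tool call to move; the robot and the scene stay as the last step left them, time stands still between calls to the robot, and variables do not carry over. Pictures are saved under pics/ and viewed, and the job is handed in when it is done.

Besides the shell and the picture viewer there is one more tool, called after "Call:" in YAML: its name, and indented under it one key for each argument. carry_out: Moves the arm, as the interface text tells. Its arguments: {"type":"object","properties":{"motion":{"type":"array"},"squeeze":{"type":"number"}},"required":["motion"]}

```bash
ls; mkdir -p pics
python3 - <<'E'
from cell import bot
import cv2
s=bot.state();print({k:(v if not hasattr(v,'round') else v) for k,v in s.items()})
for c in ("scene","top"):
    p,d=bot.read_camera(c); cv2.imwrite(f"pics/{c}0.png",p[:,:,::-1])
    print(c,bot.camera_params(c))
    for l in ("knob_mid","handle_mid","trap_hinge","stand","carton","bottle_mid","jar_mid","mug_mid"):
        r=bot.pinpoint(c,l); print(c,l,[(q["xyz"],q["confidence"]) for q in r[:2]])
E
```

```text
pics
{'clock': 0.0, 'joints': array([ 1.13953039e+00,  2.07411272e-01,  1.54292133e+00, -2.36688560e-05,
        1.39351637e+00, -1.50484641e-01]), 'dq': array([-6.86268404e-05,  2.02887187e-03,  1.01730820e-03,  9.68191950e-04,
        1.14839566e-04,  3.82455330e-04]), 'joint_efforts': array([-2.66269162e-04, -3.70850194e+01, -2.81425792e+01,  6.99831359e-02,
        3.58364393e-02, -1.54948361e-04]), 'position': array([0.15903011, 0.55179384, 0.2293112 ]), 'tcp_rot': array([ 0.56543028,  0.42441841, -0.4258149 , -0.56465856]), 'ft_force': array([0.25597956, 0.21151812, 0.12772074]), 'moment': array([-0.03885611, -0.01646359,  0.05476182]), 'opening': 0.0943777142312382}
scene {'K': array([[370.97607371,   0.        , 263.06366163],
       [  0.        , 370.97607371, 192.12057019],
       [  0.        ,   0.        ,   1.        ]]), 'k1': -0.07541617642009456, 'R': array([[-0.89366316,  0.44860235,  0.01104945],
       [ 0.26182377,  0.54126186, -0.79905188],
       [-0.3644372 , -0.71119022, -0.60116054]]), 't': array([ 0.46582514, -0.02417411,  1.3802288 ])}
scene knob_mid [([0
[... 493 characters left out ...]
  , 434.23831784, 197.67321499],
       [  0.        ,   0.        ,   1.        ]]), 'k1': -0.07040683549107496, 'R': array([[ 0.0219569 , -0.99974102, -0.00598211],
       [-0.99814071, -0.02158066, -0.05700352],
       [ 0.05685966,  0.00722261, -0.99835606]]), 't': array([0.02507915, 0.56116565, 1.51747397])}
top knob_mid [([0.5038, 0.0397, 0.2343], 0.53)]
top handle_mid [([0.6173, 0.0723, 0.1995], 0.73)]
top trap_hinge [([0.5895, 0.1658, 0.1978], 0.58)]
top stand []
top carton [([0.5591, 0.2547, 0.001], 0.95)]
top bottle_mid [([0.4437, -0.355, 0.0867], 0.83)]
top jar_mid [([0.6879, -0.3134, 0.0467], 0.73)]
top mug_mid [([0.2889, 0.3816, 0.0454], 0.93), ([0.6884, -0.3128, 0.0476], 0.35)]
```

View pics/scene0.png

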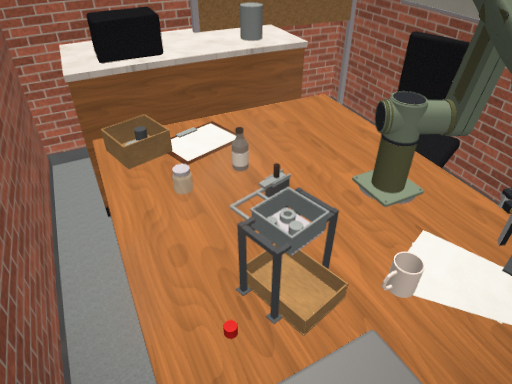

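View pics/top0.png

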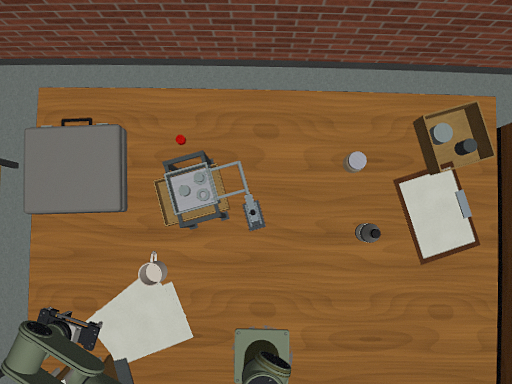

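The scene view shows the hopper near (290,215), the knob at (276,172), the carton under the hopper, the mug at (405,275), and a red decoy at (231,329). The top view shows the knob at (252,212) and the handle to the left and up from it, around (230,180). Next I'll fit the stand pose.

```bash
cat > h.py <<'E'
import numpy as np
from cell import bot
L={"knob_mid":(-.050,0,.2355),"handle_mid":(.065,0,.197),"trap_hinge":(.065,.095,.197)}
def fit(P):  # list of (label,xyz)
    A=np.array([L[l][:2] for l,_ in P]);B=np.array([p[:2] for _,p in P])
    a=A-A.mean(0);b=B-B.mean(0)
    th=np.arctan2((a[:,0]*b[:,1]-a[:,1]*b[:,0]).sum(),(a*b).sum())
    R=np.array([[np.cos(th),-np.sin(th)],[np.sin(th),np.cos(th)]])
    o=B.mean(0)-R@A.mean(0)
    return th,o,R,((B-(A@R.T+o))*1000).round(1)
def totool(d):
    from scipy.spatial.transform import Rotation as Ro
    return Ro.from_quat(bot.state()["tcp_rot"]).inv().apply(d)
E
python3 - <<'E'
from h import *
P=[]
for k in range(2):
  for c in ("scene","top"):
    bot.read_camera(c)
    for l in L:
        r=bot.pinpoint(c,l)
        if r: P.append((l,r[0]["xyz"]));print(c,l,r[0]["xyz"],r[0]["confidence"])
P=[p for p in P if abs(p[1][2]-L[p[0]][2])<.012]
th,o,R,e=fit(P);print(th,o);print(e)
for l in L: print(l,R@L[l][:2]+o)
print("carton stand", R.T@(np.array([.562,.2545])-o))
# depth check of knob in top
p,d=bot.read_camera("top");q=bot.camera_params("top")
yy,xx=np.mgrid[0:384,0:512]
u=(xx-q["K"][0,2])/q["K"][0,0];v=(yy-q["K"][1,2])/q["K"][1,1]
r=np.hypot(u,v);s=r.copy()
for _ in range(10): s=r/(1+q["k1"]*s*s)
f=np.where(r>0,s/np.maximum(r,1e-9),1)
X=(np.stack([u*f*d,v*f*d,d],-1)-q["t"])@q["R"]
W=(X[...,:2]-o)@R
m=(X[...,2]>.24)&(np.abs(W[...,0]+.05)<.03)&(np.abs(W[...,1])<.03)
print("knob top",m.sum(),X[m].mean(0),W[m].mean(0),X[m][:,2].max())
m=(X[...,2]>.185)&(X[...,2]<.215)&(np.abs(W[...,0]-.065)<.03)&(np.abs(W[...,1])<.03)
print("bar",m.sum(),X[m].mean(0),W[m].mean(0))
m=(X[...,2]>.25)&(X[...,2]<.27)&(np.abs(W[...,0]-.065)<.09)&(np.abs(W[...,1]-.16)<.09)
print("rim",m.sum(),W[m].min(0),W[m].max(0))
E
```

```text
scene knob_mid [0.5021, 0.0412, 0.233] 0.8
scene handle_mid [0.6175, 0.0747, 0.1969] 0.77
scene trap_hinge [0.5881, 0.1628, 0.1919] 0.76
top handle_mid [0.6179, 0.0713, 0.2] 0.65
top trap_hinge [0.5856, 0.1656, 0.1957] 0.6
scene knob_mid [0.5005, 0.0418, 0.2352] 0.66
scene handle_mid [0.6172, 0.0749, 0.1952] 0.65
scene trap_hinge [0.5912, 0.1639, 0.1944] 0.63
top knob_mid [0.5042, 0.0382, 0.2292] 0.52
top handle_mid [0.6157, 0.0704, 0.2006] 0.96
top trap_hinge [0.587, 0.1655, 0.1937] 0.71
0.2836039587299386 [0.55255554 0.05472248]
[[-2.5  0.5]
 [ 2.5  1.8]
 [-0.3 -1.3]
 [ 2.9 -1.6]
 [-2.8  1.5]
 [-4.1  1.1]
 [ 2.2  2. ]
 [ 2.8 -0.2]
 [-0.4 -2.5]
 [ 0.7 -2.5]
 [-1.4  1.4]]
knob_mid [0.50455288 0.04073161]
handle_mid [0.614959   0.07291062]
trap_hinge [0.58837634 0.16411567]
carton stand [0.06496842 0.18915432]
knob top 28 [0.50562379 0.03831078 0.25423053] [-0.04964926 -0.00262379] 0.25948698423197
bar 73 [0.61547331 0.07170717 0.20084988] [ 0.06515702 -0.00129928]
rim 413 [0.00132132 0.09146904] [0.13264174 0.22680923]
```

Call:
carry_out:
  motion:
    - {"ty": -0.04, "claw": 1}
    - {"ty": -0.04}
    - {"ty": -0.04, "yaw": -0.14}
    - {"yaw": -0.14}
    - {"yaw": -0.14}
    - {"yaw": -0.147}
    - {}

```text
$.motion[0]: bad value
```

Call:
carry_out:
  motion:
    - {"claw": 0.99, "tx": 0, "ty": -0.04, "tz": 0, "yaw": 0}
    - {"claw": 0.99, "tx": 0, "ty": -0.04, "tz": 0, "yaw": -0.14}
    - {"claw": 0.99, "tx": 0, "ty": -0.04, "tz": 0, "yaw": -0.14}
    - {"claw": 0.99, "tx": 0, "ty": 0, "tz": 0, "yaw": -0.14}
    - {"claw": 0.99, "tx": 0, "ty": 0, "tz": 0, "yaw": -0.147}

```text
clock: 2.25
position: [0.1597, 0.5534, 0.353]
tcp_rot: [0.422, 0.569, -0.566, -0.422]
ft_force: [-0.0, -0.4, -0.1]
opening: 0.0931
```

Call:
carry_out:
  motion:
    - {"claw": 0.99, "tx": -0.047, "ty": 0, "tz": -0.015, "yaw": 0}
    - {"claw": 0.99, "tx": -0.047, "ty": 0, "tz": -0.015, "yaw": 0}
    - {"claw": 0.99, "tx": -0.047, "ty": 0, "tz": -0.015, "yaw": 0}
    - {"claw": 0.99, "tx": -0.047, "ty": 0, "tz": -0.015, "yaw": 0}
    - {"claw": 0.99, "tx": -0.047, "ty": 0, "tz": -0.015, "yaw": 0}
    - {"claw": 0.99, "tx": -0.047, "ty": 0, "tz": -0.015, "yaw": 0}
    - {"claw": 0.99, "tx": -0.047, "ty": 0, "tz": -0.015, "yaw": 0}
    - {"claw": 0.99, "tx": -0.047, "ty": 0, "tz": -0.015, "yaw": 0}
    - {"claw": 0.99, "tx": -0.047, "ty": 0, "tz": -0.015, "yaw": 0}
    - {"claw": 0.99, "tx": -0.047, "ty": 0, "tz": -0.015, "yaw": 0}
    - {"claw": 0.99, "tx": -0.047, "ty": 0, "tz": -0.015, "yaw": 0}
    - {"claw": 0.99, "tx": 0, "ty": 0, "tz": 0, "yaw": 0}

```text
clock: 3.45
position: [0.466, 0.0983, 0.35]
tcp_rot: [-0.426, -0.564, 0.565, 0.425]
ft_force: [-0.4, 0.3, -1.7]
opening: 0.0931
```

Run:
```python
from h import *
import cv2
from scipy.spatial.transform import Rotation as Ro
s=bot.state();q=bot.camera_params("wrist");p,d=bot.read_camera("wrist");cv2.imwrite("pics/w1.png",p[:,:,::-1])
print(s["position"],Ro.from_quat(s["tcp_rot"]).as_matrix().round(3),s["joints"].round(2))
for l in L: print(l,[(r["xyz"],r["confidence"]) for r in bot.pinpoint("wrist",l)[:2]])
print(totool(np.array([.505,.0395,.247])-s["position"]))
```

```text
[0.46595792 0.09832711 0.35003381] [[-0.275  0.    -0.962]
 [ 0.962 -0.002 -0.275]
 [-0.002 -1.     0.   ]] [ 0.03 -0.08  1.6  -0.    1.62 -1.82]
knob_mid []
handle_mid [([0.6174, 0.0771, 0.1956], 0.82), ([0.5646, 0.2497, 0.2175], 0.66)]
trap_hinge [([0.5878, 0.1622, 0.1951], 0.65), ([0.553, 0.0551, -0.0008], 0.16)]
[-0.06753409  0.10299019 -0.02080981]
```

View pics/w1.png

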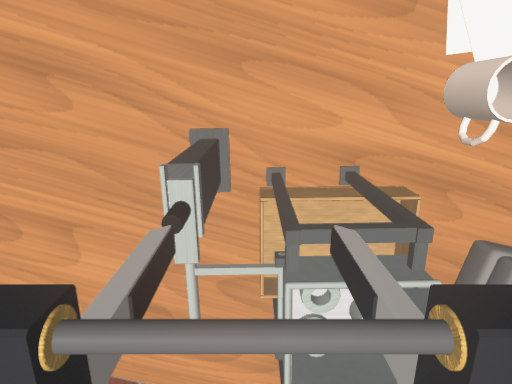

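Call:
carry_out:
  motion:
    - {"claw": 0.99, "tx": -0.034, "ty": 0, "tz": -0.01, "yaw": -0.01}
    - {"claw": 0.99, "tx": -0.034, "ty": 0.0, "tz": -0.01, "yaw": 0}
    - {"claw": 0.99, "tx": 0, "ty": 0.02, "tz": 0, "yaw": 0}
    - {"claw": 0.99, "tx": 0, "ty": 0, "tz": 0, "yaw": 0}

```text
clock: 4.05
position: [0.5006, 0.0449, 0.328]
tcp_rot: [-0.419, -0.568, 0.569, 0.422]
ft_force: [-0.1, -0.5, -0.8]
opening: 0.0934
```

Run:
```python
from h import *
import cv2
s=bot.state();p,d=bot.read_camera("wrist");cv2.imwrite("pics/w2.png",p[:,:,::-1])
print(s["position"],s["ft_force"])
for l in L: print(l,[(r["xyz"],r["confidence"]) for r in bot.pinpoint("wrist",l)[:2]])
print(totool(np.array([.505,.0395,.247])-s["position"]))
p,d=bot.read_camera("scene");cv2.imwrite("pics/s2.png",cv2.resize(p[120:270,190:390,::-1],None,fx=4,fy=4))
```

```text
[0.50062641 0.04492217 0.32800993] [-0.09407205 -0.50124247 -0.75731062]
knob_mid [([0.5059, 0.0427, 0.2393], 0.66)]
handle_mid [([0.6151, 0.0724, 0.1936], 0.85)]
trap_hinge [([0.5853, 0.1646, 0.1945], 0.88)]
[-0.00643698  0.08101594 -0.00247365]
```

View pics/w2.png

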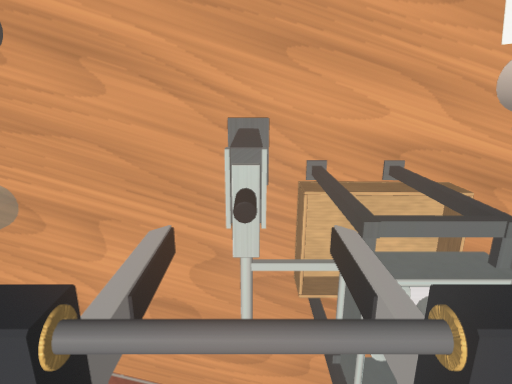

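View pics/s2.png

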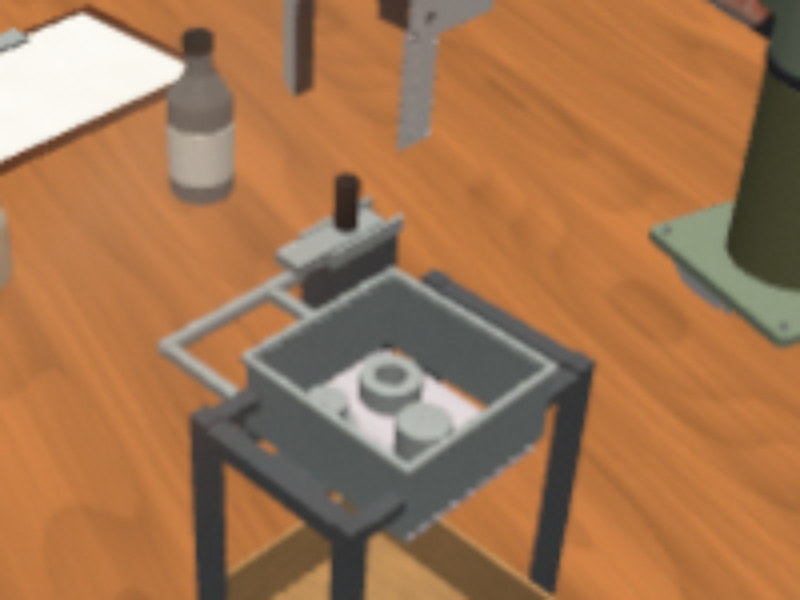

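The wrist image shows the knob at (246,205), between the finger tips at columns 170 and 335. I'll descend and grip.

Call:
carry_out:
  motion:
    - {"claw": 0.99, "tx": -0.005, "ty": 0.02, "tz": -0.003, "yaw": 0}
    - {"claw": 0.99, "tx": 0, "ty": 0.02, "tz": 0, "yaw": 0}
    - {"claw": 0.99, "tx": 0, "ty": 0.02, "tz": 0, "yaw": 0}
    - {"claw": 0.99, "tx": 0, "ty": 0.015, "tz": 0, "yaw": 0}
    - {"claw": 0.99, "tx": 0, "ty": 0, "tz": 0, "yaw": 0}

```text
clock: 4.8
position: [0.5052, 0.0405, 0.2538]
tcp_rot: [-0.419, -0.568, 0.569, 0.422]
ft_force: [0.2, 0.1, 0.2]
opening: 0.0931
```

Call:
carry_out:
  motion:
    - {"claw": 0.3, "tx": 0, "ty": 0, "tz": 0, "yaw": 0}
    - {"claw": 0.3, "tx": 0, "ty": 0, "tz": 0, "yaw": 0}
    - {"claw": 0.3, "tx": 0, "ty": 0, "tz": 0, "yaw": 0}
    - {"claw": 0.05, "tx": 0, "ty": 0, "tz": 0, "yaw": 0}
    - {"claw": 0.05, "tx": 0, "ty": 0, "tz": 0, "yaw": 0}
    - {"claw": 0.05, "tx": 0, "ty": 0, "tz": 0, "yaw": 0}
    - {"claw": 0.05, "tx": 0, "ty": 0, "tz": 0, "yaw": 0}
  squeeze: 15

```text
clock: 5.5
position: [0.5066, 0.0398, 0.2555]
tcp_rot: [0.421, 0.568, -0.568, -0.421]
ft_force: [0.0, -0.3, -1.1]
opening: 0.0407
```

Call:
carry_out:
  motion:
    - {"claw": 0.05, "tx": 0, "ty": 0, "tz": 0, "yaw": 0}
    - {"claw": 0.05, "tx": 0, "ty": 0, "tz": 0, "yaw": 0}
    - {"claw": 0.05, "tx": 0, "ty": 0, "tz": 0, "yaw": 0}
    - {"claw": 0.05, "tx": 0, "ty": 0, "tz": 0, "yaw": 0}
    - {"claw": 0.05, "tx": 0, "ty": 0, "tz": 0, "yaw": 0}

```text
clock: 6.0
position: [0.5063, 0.0406, 0.2554]
tcp_rot: [0.42, 0.569, -0.568, -0.421]
ft_force: [-1.5, 3.9, 1.3]
opening: 0.0178
```

Call:
carry_out:
  motion:
    - {"claw": 0.05, "tx": 0, "ty": 0, "tz": 0.006, "yaw": 0}
    - {"claw": 0.05, "tx": 0, "ty": 0, "tz": 0.008, "yaw": 0}
    - {"claw": 0.05, "tx": 0, "ty": 0, "tz": 0.008, "yaw": 0}
    - {"claw": 0.05, "tx": 0, "ty": 0, "tz": 0.007, "yaw": 0}
    - {"claw": 0.05, "tx": 0, "ty": 0, "tz": 0.005, "yaw": 0}
    - {"claw": 0.05, "tx": 0, "ty": 0, "tz": 0, "yaw": 0}
    - {"claw": 0.05, "tx": 0, "ty": 0, "tz": 0, "yaw": 0}

```text
clock: 6.7
position: [0.4762, 0.0314, 0.2555]
tcp_rot: [0.422, 0.571, -0.566, -0.42]
ft_force: [7.1, 8.0, -4.4]
opening: 0.0177
```

Call:
carry_out:
  motion:
    - {"claw": 0.05, "tx": 0.002, "ty": 0, "tz": 0.002, "yaw": 0}
    - {"claw": 0.05, "tx": 0, "ty": 0, "tz": 0, "yaw": 0}

```text
clock: 6.9
position: [0.4758, 0.0315, 0.2556]
tcp_rot: [0.424, 0.571, -0.566, -0.418]
ft_force: [14.0, 4.6, -9.0]
opening: 0.0177
```

Call:
carry_out:
  motion:
    - {"claw": 0.6, "tx": 0, "ty": 0, "tz": 0, "yaw": 0}
    - {"claw": 0.6, "tx": 0, "ty": 0, "tz": 0, "yaw": 0}
    - {"claw": 0.6, "tx": 0, "ty": 0, "tz": 0, "yaw": 0}
    - {"claw": 0.6, "tx": 0, "ty": 0, "tz": 0, "yaw": 0}
    - {"claw": 0.6, "tx": 0, "ty": -0.03, "tz": 0, "yaw": 0}
    - {"claw": 0.6, "tx": 0, "ty": -0.04, "tz": 0, "yaw": 0}
    - {"claw": 0.6, "tx": 0, "ty": 0, "tz": 0, "yaw": 0}
    - {"claw": 0.6, "tx": 0, "ty": 0, "tz": 0, "yaw": 0}

```text
clock: 7.7
position: [0.4721, 0.0309, 0.3266]
tcp_rot: [0.422, 0.569, -0.568, -0.42]
ft_force: [0.3, -0.6, 0.3]
opening: 0.0564
```

Run:
```python
from h import *
import cv2
s=bot.state();p,d=bot.read_camera("wrist");cv2.imwrite("pics/w3.png",p[:,:,::-1])
print(s["position"],s["ft_force"])
for l in L: print(l,[(r["xyz"],r["confidence"]) for r in bot.pinpoint("wrist",l)[:2]])
p,d=bot.read_camera("scene")
for l in L: print(l,[(r["xyz"],r["confidence"]) for r in bot.pinpoint("scene",l)[:2]])
print(totool(np.array([.6155,.0723,.203])-s["position"]))
```

```text
[0.47212755 0.03094369 0.32657701] [ 0.2994856  -0.60474659  0.32765742]
knob_mid []
handle_mid [([0.618, 0.0762, 0.1969], 0.88)]
trap_hinge []
knob_mid [([0.5882, 0.164, 0.1942], 0.64), ([0.47, 0.0341, 0.2344], 0.51)]
handle_mid [([0.6161, 0.076, 0.1983], 0.84)]
trap_hinge [([0.5877, 0.1666, 0.1947], 0.86), ([0.4729, 0.0299, 0.2356], 0.23)]
[-0.00236676  0.12334269 -0.14939298]
```

View pics/w3.png

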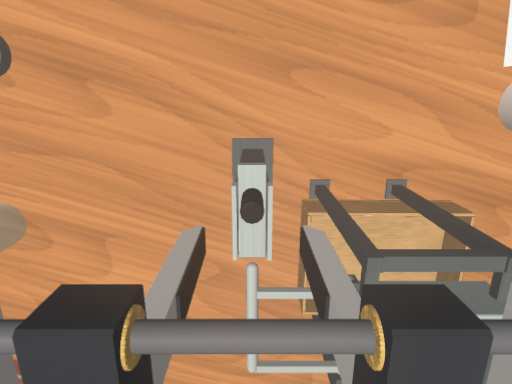

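The bolt is drawn: its end at row 257 is clear of the bar end at row 263, and the force rose at the stop. Now to the handle.

Call:
carry_out:
  motion:
    - {"claw": 0.6, "tx": 0, "ty": 0, "tz": -0.04, "yaw": 0}
    - {"claw": 0.6, "tx": 0, "ty": 0, "tz": -0.04, "yaw": 0}
    - {"claw": 0.6, "tx": 0, "ty": 0, "tz": -0.04, "yaw": 0}
    - {"claw": 0.6, "tx": 0, "ty": 0.03, "tz": -0.03, "yaw": 0}
    - {"claw": 0.6, "tx": 0, "ty": 0.03, "tz": 0, "yaw": 0}
    - {"claw": 0.6, "tx": 0, "ty": 0.03, "tz": 0, "yaw": 0}
    - {"claw": 0.6, "tx": 0, "ty": 0.02, "tz": 0, "yaw": 0}
    - {"claw": 0.6, "tx": 0, "ty": 0.012, "tz": 0, "yaw": 0}
    - {"claw": 0.6, "tx": 0, "ty": 0, "tz": 0, "yaw": 0}

```text
clock: 9.0
position: [0.6136, 0.075, 0.2009]
tcp_rot: [-0.419, -0.567, 0.569, 0.422]
ft_force: [-0.1, -0.1, 1.0]
opening: 0.0567
```

Call:
carry_out:
  motion:
    - {"claw": 0.0, "tx": 0, "ty": 0, "tz": 0, "yaw": 0}
    - {"claw": 0.0, "tx": 0, "ty": 0, "tz": 0, "yaw": 0}
    - {"claw": 0.0, "tx": 0, "ty": 0, "tz": 0, "yaw": 0}
    - {"claw": 0.0, "tx": 0, "ty": 0, "tz": 0, "yaw": 0}
    - {"claw": 0.0, "tx": 0, "ty": 0, "tz": 0, "yaw": 0}
    - {"claw": 0.0, "tx": 0, "ty": 0, "tz": 0, "yaw": 0}
    - {"claw": 0.0, "tx": 0, "ty": 0, "tz": 0, "yaw": 0}
    - {"claw": 0.0, "tx": 0, "ty": 0, "tz": 0, "yaw": 0}
  squeeze: 20

```text
clock: 9.8
position: [0.6155, 0.0742, 0.2038]
tcp_rot: [-0.421, -0.568, 0.568, 0.42]
ft_force: [1.1, -2.4, 1.4]
opening: 0.0114
```

Call:
carry_out:
  motion:
    - {"claw": 0.0, "tx": 0.0005, "ty": -0.0095, "tz": 0, "yaw": 0}
    - {"claw": 0.0, "tx": 0.0014, "ty": -0.0094, "tz": 0, "yaw": 0}
    - {"claw": 0.0, "tx": 0.0023, "ty": -0.0092, "tz": 0, "yaw": 0}
    - {"claw": 0.0, "tx": 0.0033, "ty": -0.0089, "tz": 0, "yaw": 0}
    - {"claw": 0.0, "tx": 0.0041, "ty": -0.0085, "tz": 0, "yaw": 0}
    - {"claw": 0.0, "tx": 0, "ty": 0, "tz": 0, "yaw": 0}

```text
clock: 10.4
position: [0.6122, 0.0849, 0.2511]
tcp_rot: [-0.422, -0.568, 0.569, 0.42]
ft_force: [-0.5, -5.2, 4.9]
opening: 0.011
```

Call:
carry_out:
  motion:
    - {"claw": 0.0, "tx": 0.005, "ty": -0.0081, "tz": 0, "yaw": 0}
    - {"claw": 0.0, "tx": 0.0057, "ty": -0.0076, "tz": 0, "yaw": 0}
    - {"claw": 0.0, "tx": 0.0065, "ty": -0.0069, "tz": 0, "yaw": 0}
    - {"claw": 0.0, "tx": 0.0071, "ty": -0.0063, "tz": 0, "yaw": 0}
    - {"claw": 0.0, "tx": 0.0078, "ty": -0.0055, "tz": 0, "yaw": 0}
    - {"claw": 0.0, "tx": 0.0082, "ty": -0.0048, "tz": 0, "yaw": 0}
    - {"claw": 0.0, "tx": 0.0087, "ty": -0.0038, "tz": 0, "yaw": 0}
    - {"claw": 0.0, "tx": 0, "ty": 0, "tz": 0, "yaw": 0}
    - {"claw": 0.0, "tx": 0, "ty": 0, "tz": 0, "yaw": 0}
    - {"claw": 0.0, "tx": 0, "ty": 0, "tz": 0, "yaw": 0}
    - {"claw": 0.0, "tx": 0, "ty": 0, "tz": 0, "yaw": 0}

```text
clock: 11.5
position: [0.599, 0.1304, 0.297]
tcp_rot: [0.424, 0.568, -0.568, -0.418]
ft_force: [-1.3, -8.1, 12.3]
opening: 0.0114
```

Run:
```python
from h import *
import cv2
p,d=bot.read_camera("scene");cv2.imwrite("pics/s4.png",cv2.resize(p[120:340,190:390,::-1],None,fx=2.7,fy=2.7))
for l in ("spacer_mid","hub_mid","slug_mid","carton","handle_mid"): print(l,[(r["xyz"],r["confidence"]) for r in bot.pinpoint("scene",l)[:3]])
p,d=bot.read_camera("top");cv2.imwrite("pics/t4.png",cv2.resize(p[130:250,130:290,::-1],None,fx=4,fy=4))
for l in ("spacer_mid","hub_mid","slug_mid","carton","handle_mid"): print(l,[(r["xyz"],r["confidence"]) for r in bot.pinpoint("top",l)[:3]])
```

```text
spacer_mid [([0.5302, 0.2707, 0.0155], 0.67)]
hub_mid [([0.5791, 0.2937, 0.0158], 0.71)]
slug_mid [([0.5371, 0.3198, 0.0243], 0.69), ([0.7557, 0.3053, 0.0209], 0.56)]
carton [([0.5641, 0.2557, -0.0001], 0.82), ([0.5311, 0.2699, 0.015], 0.46)]
handle_mid [([0.5992, 0.1309, 0.2826], 0.94), ([0.5904, 0.1609, 0.1929], 0.28)]
spacer_mid [([0.5867, 0.1639, 0.1988], 0.63), ([0.5976, 0.1262, 0.2869], 0.31)]
hub_mid [([0.5792, 0.2923, 0.016], 0.54)]
slug_mid [([0.5405, 0.32, 0.0202], 0.62), ([0.7632, 0.3048, 0.0156], 0.52)]
carton [([0.5596, 0.2572, 0.0009], 0.58)]
handle_mid [([0.6016, 0.127, 0.2869], 0.75), ([0.6873, -0.308, 0.0463], 0.35)]
```

View pics/s4.png

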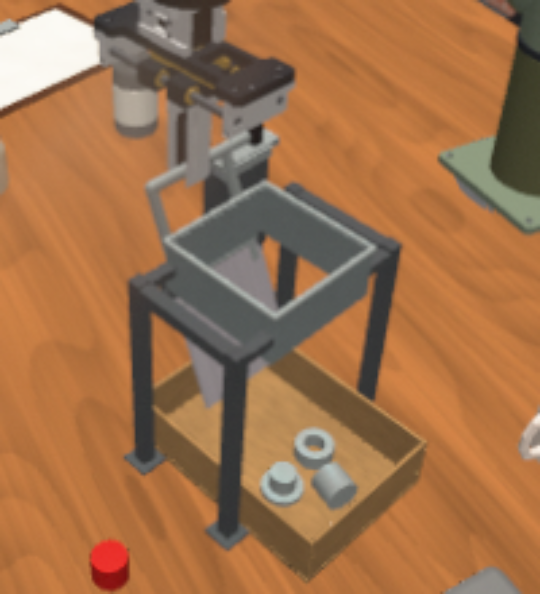

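View pics/t4.png

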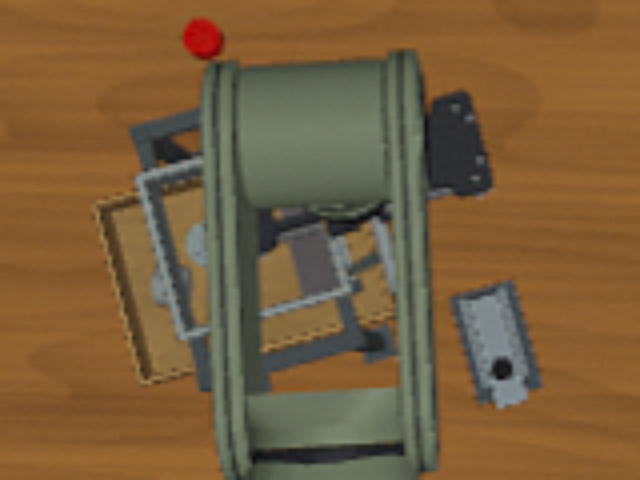

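All three parts lie in the carton: ring (315,447), hub (282,483) and slug (335,485). Now I'll reverse the arc.

Call:
carry_out:
  motion:
    - {"claw": 0.0, "tx": -0.0087, "ty": 0.0038, "tz": 0, "yaw": 0}
    - {"claw": 0.0, "tx": -0.0082, "ty": 0.0048, "tz": 0, "yaw": 0}
    - {"claw": 0.0, "tx": -0.0078, "ty": 0.0055, "tz": 0, "yaw": 0}
    - {"claw": 0.0, "tx": -0.0071, "ty": 0.0063, "tz": 0, "yaw": 0}
    - {"claw": 0.0, "tx": -0.0065, "ty": 0.0069, "tz": 0, "yaw": 0}
    - {"claw": 0.0, "tx": -0.0057, "ty": 0.0076, "tz": 0, "yaw": 0}
    - {"claw": 0.0, "tx": -0.005, "ty": 0.0081, "tz": 0, "yaw": 0}
    - {"claw": 0.0, "tx": 0, "ty": 0, "tz": 0, "yaw": 0}

```text
clock: 12.9
position: [0.6128, 0.0853, 0.2505]
tcp_rot: [0.422, 0.569, -0.568, -0.42]
ft_force: [2.1, -4.2, 2.8]
opening: 0.0114
```

Call:
carry_out:
  motion:
    - {"claw": 0.0, "tx": -0.0041, "ty": 0.0085, "tz": 0, "yaw": 0}
    - {"claw": 0.0, "tx": -0.0033, "ty": 0.0089, "tz": 0, "yaw": 0}
    - {"claw": 0.0, "tx": -0.0023, "ty": 0.0092, "tz": 0, "yaw": 0}
    - {"claw": 0.0, "tx": -0.0014, "ty": 0.0094, "tz": 0, "yaw": 0}
    - {"claw": 0.0, "tx": -0.0005, "ty": 0.0095, "tz": 0, "yaw": 0}
    - {"claw": 0.0, "tx": 0, "ty": 0, "tz": 0, "yaw": 0}
    - {"claw": 0.0, "tx": 0, "ty": 0, "tz": 0, "yaw": 0}

```text
clock: 13.6
position: [0.6161, 0.0744, 0.2038]
tcp_rot: [0.422, 0.569, -0.568, -0.42]
ft_force: [4.2, -4.9, -1.5]
opening: 0.0111
```

Run:
```python
from h import *
for c in ("scene","scene"):
  bot.read_camera(c); print([(r["xyz"],r["confidence"]) for r in bot.pinpoint(c,"handle_mid")[:2]])
```

```text
[([0.6153, 0.0766, 0.1966], 0.7)]
[([0.6148, 0.0728, 0.1956], 0.69)]
```

Call:
carry_out:
  motion:
    - {"claw": 0.0, "tx": 0, "ty": 0.003, "tz": 0, "yaw": 0}
    - {"claw": 0.0, "tx": 0, "ty": 0.003, "tz": 0, "yaw": 0}
    - {"claw": 0.0, "tx": 0, "ty": 0, "tz": 0, "yaw": 0}

```text
clock: 14.1
position: [0.6163, 0.0745, 0.2022]
tcp_rot: [0.422, 0.569, -0.568, -0.419]
ft_force: [-3.3, -4.0, 15.6]
opening: 0.0113
```

A 15.6 N upward force with almost no motion means the trap is at its shut stop. I'll release and go to the knob.

Call:
carry_out:
  motion:
    - {"claw": 0.6, "tx": 0, "ty": -0.003, "tz": 0, "yaw": 0}
    - {"claw": 0.6, "tx": 0, "ty": -0.003, "tz": 0, "yaw": 0}
    - {"claw": 0.6, "tx": 0, "ty": 0, "tz": 0, "yaw": 0}
    - {"claw": 0.6, "tx": 0, "ty": 0, "tz": 0, "yaw": 0}
    - {"claw": 0.6, "tx": 0, "ty": 0, "tz": 0, "yaw": 0}
    - {"claw": 0.6, "tx": 0, "ty": 0, "tz": 0, "yaw": 0}
    - {"claw": 0.6, "tx": 0, "ty": -0.03, "tz": 0, "yaw": 0}
    - {"claw": 0.6, "tx": 0, "ty": -0.04, "tz": 0, "yaw": 0}
    - {"claw": 0.6, "tx": 0, "ty": -0.04, "tz": 0, "yaw": 0}
    - {"claw": 0.6, "tx": 0, "ty": -0.015, "tz": 0, "yaw": 0}

```text
clock: 15.1
position: [0.6169, 0.075, 0.3336]
tcp_rot: [0.423, 0.57, -0.567, -0.418]
ft_force: [0.7, -1.3, 0.8]
opening: 0.0564
```

Call:
carry_out:
  motion:
    - {"claw": 0.6, "tx": 0, "ty": 0, "tz": 0.04, "yaw": 0}
    - {"claw": 0.6, "tx": 0, "ty": 0, "tz": 0.04, "yaw": 0}
    - {"claw": 0.6, "tx": 0, "ty": 0, "tz": 0.04, "yaw": 0}
    - {"claw": 0.6, "tx": 0, "ty": 0, "tz": 0.028, "yaw": 0}
    - {"claw": 0.6, "tx": 0, "ty": 0, "tz": 0, "yaw": 0}

```text
clock: 15.6
position: [0.4705, 0.0314, 0.3273]
tcp_rot: [-0.42, -0.568, 0.569, 0.422]
ft_force: [-0.3, 0.2, -0.1]
opening: 0.056
```

Run:
```python
from h import *
import cv2
s=bot.state();p,d=bot.read_camera("wrist");cv2.imwrite("pics/w5.png",p[:,:,::-1])
print(s["position"],s["ft_force"],s["opening"])
for l in L: print(l,[(r["xyz"],r["confidence"]) for r in bot.pinpoint("wrist",l)[:2]])
print(totool(np.array([.4725,.031,.253])-s["position"]))
```

```text
[0.47052168 0.03142396 0.32727893] [-0.27877772  0.21907357 -0.12180233] 0.056007815421596135
knob_mid [([0.4743, 0.0345, 0.2414], 0.66)]
handle_mid []
trap_hinge []
[-0.00101002  0.07427809 -0.00178843]
```

View pics/w5.png

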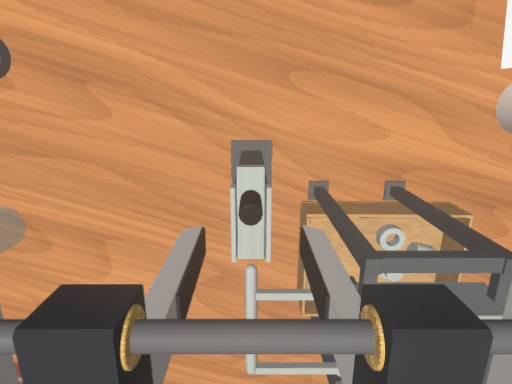

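The knob is at (251,208), centred between the fingers, and the handle is down as in the earlier picture. I'll grip and push.

Call:
carry_out:
  motion:
    - {"claw": 0.6, "tx": 0, "ty": 0.025, "tz": -0.001, "yaw": 0}
    - {"claw": 0.6, "tx": 0, "ty": 0.025, "tz": -0.001, "yaw": 0}
    - {"claw": 0.6, "tx": 0, "ty": 0.022, "tz": 0, "yaw": 0}
    - {"claw": 0.6, "tx": 0, "ty": 0, "tz": 0, "yaw": 0}
    - {"claw": 0.05, "tx": 0, "ty": 0, "tz": 0, "yaw": 0}
    - {"claw": 0.05, "tx": 0, "ty": 0, "tz": 0, "yaw": 0}
    - {"claw": 0.05, "tx": 0, "ty": 0, "tz": 0, "yaw": 0}
    - {"claw": 0.05, "tx": 0, "ty": 0, "tz": 0, "yaw": 0}
    - {"claw": 0.05, "tx": 0, "ty": 0, "tz": 0, "yaw": 0}
    - {"claw": 0.05, "tx": 0, "ty": 0, "tz": 0, "yaw": 0}
    - {"claw": 0.05, "tx": 0, "ty": 0, "tz": 0, "yaw": 0}
  squeeze: 15

```text
clock: 16.9
position: [0.476, 0.0317, 0.2572]
tcp_rot: [-0.422, -0.568, 0.568, 0.42]
ft_force: [0.8, -2.7, 1.9]
opening: 0.0176
```

Call:
carry_out:
  motion:
    - {"claw": 0.05, "tx": 0, "ty": 0, "tz": -0.006, "yaw": 0}
    - {"claw": 0.05, "tx": 0, "ty": 0, "tz": -0.008, "yaw": 0}
    - {"claw": 0.05, "tx": 0, "ty": 0, "tz": -0.008, "yaw": 0}
    - {"claw": 0.05, "tx": 0, "ty": 0, "tz": -0.007, "yaw": 0}
    - {"claw": 0.05, "tx": 0, "ty": 0, "tz": -0.005, "yaw": 0}
    - {"claw": 0.05, "tx": 0, "ty": 0, "tz": 0, "yaw": 0}

```text
clock: 17.5
position: [0.5095, 0.0419, 0.2571]
tcp_rot: [-0.421, -0.568, 0.568, 0.42]
ft_force: [0.7, -4.7, 5.5]
opening: 0.0174
```

Call:
carry_out:
  motion:
    - {"claw": 0.05, "tx": 0, "ty": 0, "tz": -0.002, "yaw": 0}
    - {"claw": 0.05, "tx": 0, "ty": 0, "tz": -0.001, "yaw": 0}
    - {"claw": 0.05, "tx": 0, "ty": 0, "tz": 0, "yaw": 0}

```text
clock: 17.8
position: [0.5098, 0.042, 0.257]
tcp_rot: [-0.42, -0.567, 0.57, 0.421]
ft_force: [-6.9, -7.7, 9.2]
opening: 0.0176
```

At the home stop, since the force rises with no motion. I'll release and retreat.

Call:
carry_out:
  motion:
    - {"claw": 0.6, "tx": 0, "ty": 0, "tz": 0.002, "yaw": 0}
    - {"claw": 0.6, "tx": 0, "ty": 0, "tz": 0, "yaw": 0}
    - {"claw": 0.6, "tx": 0, "ty": 0, "tz": 0, "yaw": 0}
    - {"claw": 0.6, "tx": 0, "ty": 0, "tz": 0, "yaw": 0}
    - {"claw": 0.6, "tx": 0, "ty": 0, "tz": 0, "yaw": 0}
    - {"claw": 0.6, "tx": 0, "ty": -0.03, "tz": 0, "yaw": 0}
    - {"claw": 0.6, "tx": 0, "ty": -0.04, "tz": 0, "yaw": 0}
    - {"claw": 0.6, "tx": 0, "ty": -0.04, "tz": 0, "yaw": 0}
    - {"claw": 0.6, "tx": 0, "ty": -0.0, "tz": 0.04, "yaw": 0}
    - {"claw": 0.6, "tx": 0, "ty": -0.0, "tz": 0.04, "yaw": 0}
    - {"claw": 0.6, "tx": 0, "ty": 0, "tz": 0, "yaw": 0}

```text
clock: 18.9
position: [0.4295, 0.019, 0.3667]
tcp_rot: [-0.421, -0.568, 0.568, 0.421]
ft_force: [-0.4, -0.1, 0.7]
opening: 0.0563
```

Run:
```python
from h import *
import cv2
s=bot.state();print(s["position"],s["ft_force"])
im=[]
p,d=bot.read_camera("scene");im.append(cv2.resize(p[120:340,190:390,::-1],(500,550)))
for l in ("knob_mid","handle_mid","spacer_mid","hub_mid","slug_mid","carton","mug_mid","jar_mid","bottle_mid"): print(l,[(r["xyz"],r["confidence"]) for r in bot.pinpoint("scene",l)[:2]])
cv2.imwrite("pics/s6.png",im[0])
p,d=bot.read_camera("wrist");cv2.imwrite("pics/w6.png",p[:,:,::-1])
```

```text
[0.42945836 0.01901017 0.36667087] [-0.37089754 -0.08948416  0.72218027]
knob_mid [([0.5035, 0.0422, 0.2329], 0.7), ([0.5314, 0.2708, 0.0142], 0.48)]
handle_mid [([0.6184, 0.0756, 0.1945], 0.64)]
spacer_mid [([0.5303, 0.2732, 0.0193], 0.54)]
hub_mid []
slug_mid [([0.7593, 0.3082, 0.02], 0.76), ([0.5415, 0.3221, 0.0221], 0.45)]
carton [([0.5624, 0.255, 0.0009], 0.9)]
mug_mid [([0.2892, 0.3796, 0.0454], 0.59)]
jar_mid [([0.6904, -0.3115, 0.0416], 0.63)]
bottle_mid [([0.4437, -0.3574, 0.0831], 0.93)]
```

View pics/s6.png

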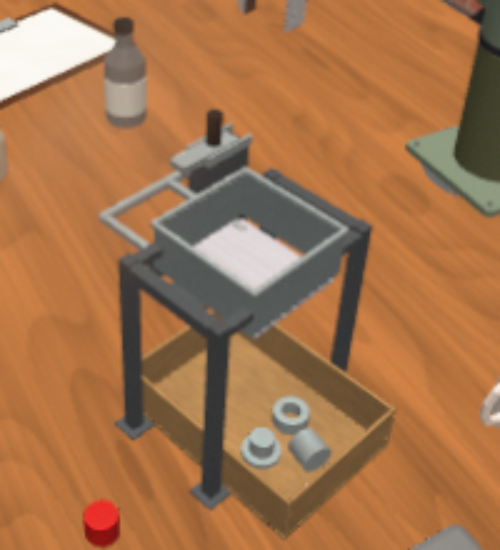

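View pics/w6.png

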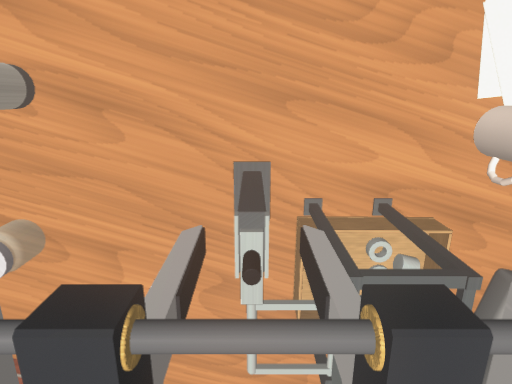

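The scene view shows the trap shut, all three parts in the carton (ring (291,413), hub (262,447), slug (310,449)) and the bolt over the handle's end. The wrist view agrees: the bolt's end at (252,300) overlaps the bar. I'll hand in.

```bash
python3 -c "
from cell import bot
print(bot.hand_in())"
```

```text
the job is handed in; nothing more can be done
None
```

I drew the bolt and swung the trap open to about 1.2 rad. All three steel parts dropped into the carton. I then shut the trap and pushed the bolt home, and handed the job in at about 19 s of the 61 s allowed. The hand-in reports no verdict.

**Last checks:**
- **Trap:** it was pressed onto its shut stop, with 15.6 N upward and almost no motion. The last picture shows the handle level, measured at 194.5 mm against 197 mm nominal.
- **Bolt:** it was pushed until the force rose with no further motion. The knob then measured within about 2 mm of its home position, and the bolt end shows over the bar.
- **Parts and carton:** the ring, hub and slug are all visible in the carton, which moved no more than about 2 mm.
- **Bystanders:** the bottle, jar and mug are where they started, within measuring error, and the red look-alike was not touched.
- **Robot:** the gripper was clear of everything at hand-in.

**Checks that disagreed:** the detector missed the hub in the last scene picture, and for the slug it ranked the red look-alike first. I settled both by looking at the pictures. Earlier, the top camera's ring detection was false because the arm hid the carton; the scene camera found the ring.

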